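Hang a rinsed screw cup on the drying peg and lay its lid on the lid rest

TASK

The rinsed steel screw cup is lying on the sloped wire draining rest: turn it upside down and put it over the empty drying peg, lowering it rather than dropping it, until its rim stands on the foot of the peg. Lay its loose lid, knob up, flat on the small sloped lid rest, again without dropping it. Leave the cup that is already drying on the other peg and the screwdriver where they are.

Things in the scene. Friction and masses are not known exactly. Their poses are not given: they have to be found in the camera images.
- cup: The cup to hang up: straight round steel cup, outside diameter 50 mm, length 95 mm, wall 3 mm, bottom 4 mm thick, 150 g or so. Origin at the centre of the closed bottom's outer face; its z axis runs along the cup from the bottom to the open mouth. It starts on the draining rest, mouth away from the robot and 20 degrees below level.
- cup_mouth (a point): Centre of the cup's open mouth, in the plane of the rim, 95 mm along the cup's z axis from its origin.
- drain_rest: Fixed wire rest under the cup: grey foot 110 x 80 x 6 mm and two parallel 10 mm steel bars, 30 mm apart (40 mm over their outsides), falling by 20 degrees from 76 mm height at the robot's side to 41 mm at the far side, where a cross bar stops the cup's rim. Origin on the bench under its centre; x axis runs level along the bars to the low end.
- peg_free: The empty drying peg, fixed to the bench: grey round foot 70 mm across and 12 mm high with an upright white peg of 32 mm diameter and a tapered tip, top 82 mm above the bench. Origin on the bench on the peg's axis, z up. A hung cup has 6 mm play all round and stands with its rim on the foot.
- peg_free_foot (a point): Point on the empty peg's axis at the height of the foot's upper face, 12 mm above the bench.
- peg_taken: A second peg just like the empty one, on which another cup is already drying. Origin on the bench on its axis.
- other_cup: Loose cup of the same kind, upside down on the second peg; leave it. Origin at the centre of its closed bottom, which is now its top, 107 mm above the bench.
- lid: The cup's loose lid: steel disc 58 mm across and 6 mm thick with a round black knob 20 mm across in the centre, reaching from 6 to 42 mm above its underside; 80 g or so. Lies knob up on the bench. Origin at the centre of its flat underside; z axis up through the knob.
- lid_slope: Sloped steel plate of the fixed lid rest: 84 mm (its x) by 64 mm (its y). Origin at the centre of its upper face, 56 mm above the bench; z is the face's normal, tilted 20 degrees from vertical towards the robot's side; x runs up the slope. At the low edge a lip stands 6 mm above the face, its inner side at x = -39 mm, so a lid touching it has its centre at x = -10 mm.
- screwdriver: Blue electric screwdriver lying on the bench beyond the work, 210 mm long, 46 mm wide; leave it. Origin on the bench below its middle.
There are look-alikes about, which are no part of the job. Leave any blue or pink look-alike of the cup alone.

How it is judged:
By the outcome, as a careful person would: the job done as asked, in the order asked, and still so for the second after the job is handed in, with the robot touching nothing.
It also fails if it takes over 64 s, if anything falls off the work surface, if the arm or the gripper's body presses on something with over 40 N, if the wrist force passes 120 N, or if a joint passes its speed limit or range.

ROBOT

A 6-joint arm with a two-finger parallel gripper is mounted at the origin on the work surface. World frame = base frame: x ahead of the robot, y to its left, z up, the work surface at z = 0. Lengths are in mm, angles in rad, forces in N, time in s.
With the tool pointing down it reaches from about 350 to 775 mm from the base axis. Payload 7.3 kg.
Tool frame: the origin (TCP) lies on the centre line of the jaws, within the pads' length; the fingertips stand 14 mm ahead of it and the grasp point (between the pads) lies 5 mm behind it; z points along the fingers, y is the line along which they close (so a half turn about z gives the same grasp; the last joint's range is limited). The gripper opens to 92 mm and grips with 3 to 60 N. Pads are 19 mm wide; open, the fingers measure 130 mm over their backs; the gripper's body (75 mm by 190 mm) begins 47 mm behind the grasp point.
Start: joints at [1.146, 0.342, 1.524, -0, 1.275, -0.146], TCP at [144.465, 504.751, 240.741] pointing down, gripper open.
Joint ranges: [-2.53, 2.53], [-0.77, 2.02], [0.04, 2.7], [-1, 4.14], [0.28, 2.66], [-3.11, 3.11]. Speed limits (rad/s): [2.57, 2.57, 3.14, 3.14, 3.14, 3.14].

INTERFACE

Orientations are given as [roll, pitch, yaw] about the fixed x, y, z axes, in that order (R = Rz(yaw) Ry(pitch) Rx(roll)).
In Python, from plant import get_obs, capture, bot, spot_in, trace, pinpoint gives the robot as it stands.
- The arm moves only by the tool play_rows, never from a script. Its argument "rows" is a list of rows, each a list of 2 entries, a list of its own where there are three numbers: the shift along the world's x, y, z in units of 3 cm (1.0 is 3 cm), then the turn, a rotation vector about the world's x, y, z in units of 8 degrees (1.0 is 8 degrees). A call has 1 to 12 rows; each row shifts and turns the commanded pose from where the row before left it; what a row does not reach is not made up. A row lasts 1/8 s, in which the tool goes at most 62.5 mm and 10.7 degrees, less where a joint would pass 70% of its speed; a pose out of reach is approached as far as the arm can. A call with a number of a shift or a turn outside -1 to 1 is refused whole. A call with a gripper value outside its range is refused whole. "hand" is the opening, from -1 (shut) to 1 (fully open), set as the call begins (left out, the last holds). The fingers move at their own pace and stop on an object; the grip force is fixed at half the most. Time passes only in rows, so rows that do not move let the fingers close. It gives the time, the measured TCP pose, the force, the opening and the grip force at its end, in the units of the state.
- get_obs(): the state, without advancing time (a new reading comes with each control period).
- capture(name): name is "side" or "top"; returns a dict with "frame" (384x512x3 uint8, red, green, blue), "fov_y" (degrees; the focal length in pixels is half the picture's height over the tangent of half this angle, whatever the lens; pixels are square), "cx", "cy" (the principal point, pixels), "dist" ([k1, k2, p1, p2, k3] as OpenCV has them; the pictures are not rectified), "rvec" (rotation vector, rad) and "tvec" (3), from world to camera coordinates, as OpenCV has them. Camera axes: x right, y down, z forward; pixel columns grow to the right and rows downward; lengths in mm; the calibration is good to about 2 mm. A picture is of the moment at which its call begins. There is no depth.
- bot.close_job(): hands the job in; it is judged then, once.
Trained networks look in the newest picture that a camera, given by its name, has taken for a name from the list of things; names that differ only in an ending like _2 or _b are one class to them, and where a whole thing is asked for, a point or a joint stands for the part that bears it (a point fixed in the world has none). Each returns a list of dicts, best first, with "p" (0 to 1); they miss things now and then, are a little off and sometimes report something else, mostly with a low value. They report only what shows in the picture. A call takes as long as a camera call. They do not tell look-alikes from the thing itself.
- spot_in(query, camera): "at" ([row, column] in pixels, amid what is visible of it).
- trace(query, camera): "mask" (384x512 bool, what is visible of it) and "at" ([row, column] in pixels, amid what is visible of it).
- pinpoint(query, camera): "at" ([row, column] in pixels: a listed point, or the origin of a listed thing).
The state is a dict: "time": time; "joint_positions": joint angles; "dq": joint speeds; "tau": joint torques, N m; "tool_pos": TCP position; "tcp_rot": TCP orientation; "contact_force": force on the tool from outside, world axes, zero at the start; "moment": the same for the moment, N m; "grip_width": finger opening in mm; "finger_force": force on a finger pad.
Only numpy, scipy, OpenCV 4.12 (cv2) and the standard library are available. Lean on these libraries where they do the work, as an engineer would, in place of code of your own. Each camera call takes 0.05 s, during which the arm holds its last target. There are 200 camera calls.

## Working session

There is one attempt and no reset: what is moved stays moved. The work goes in short steps, Python scripts to look and compute and a tool call to move; the robot and the scene stay as the last step left them, time stands still between calls to the robot, and variables do not carry over. Pictures are saved under pics/ and viewed, at most 10 in all, crops included, and the job is handed in when it is done.

Besides the shell and the picture viewer there is one more tool, called after ">>>" as name(argument=value, ...), one argument or row to a line, values as JSON. play_rows: Moves the arm, as the interface text tells. Shifts and turns lie within -1 to 1; 1 stands for 3 cm of shift or 8 degrees of turn. Its arguments: {"type":"object","properties":{"rows":{"type":"array"},"hand":{"type":"number"}},"required":["rows"]}

```bash
mkdir -p pics; ls; cat > h.py <<'E'
import numpy as np,cv2
from plant import get_obs,capture,bot,spot_in,trace,pinpoint
def K(c):
    f=c["frame"].shape[0]/2/np.tan(np.radians(c["fov_y"])/2)
    return np.array([[f,0,c["cx"]],[0,f,c["cy"]],[0,0,1.]])
def ray(c,rc):
    u=cv2.undistortPoints(np.array([[[rc[1],rc[0]]]],float),K(c),np.array(c["dist"],float))[0,0]
    R=cv2.Rodrigues(np.array(c["rvec"],float))[0]; o=-R.T@np.array(c["tvec"],float).ravel()
    d=R.T@np.array([u[0],u[1],1]); return o,d/np.linalg.norm(d)
def atz(c,rc,z):
    o,d=ray(c,rc); return o+d*(z-o[2])/d[2]
def tri(c1,p1,c2,p2):
    A=np.zeros((3,3));b=np.zeros(3)
    rs=[ray(c1,p1),ray(c2,p2)]
    for o,d in rs:
        M=np.eye(3)-np.outer(d,d);A+=M;b+=M@o
    x=np.linalg.solve(A,b)
    return x,[round(float(np.linalg.norm((np.eye(3)-np.outer(d,d))@(x-o))),1) for o,d in rs]
def proj(c,P):
    q=cv2.projectPoints(np.array(P,float).reshape(-1,3),np.array(c["rvec"],float),np.array(c["tvec"],float),K(c),np.array(c["dist"],float))[0][:,0]
    return q[:,::-1]
E
python3 - <<'E'
from h import *
np.set_printoptions(precision=1,suppress=True)
s=capture("side");t=capture("top")
im=cv2.cvtColor(np.vstack([s["frame"]]),cv2.COLOR_RGB2BGR);cv2.imwrite("pics/s0.png",cv2.resize(im,(800,600)))
im=cv2.cvtColor(t["frame"],cv2.COLOR_RGB2BGR);cv2.imwrite("pics/t0.png",cv2.resize(im,(800,600)))
for c in(s,t): print(ray(c,(192,256)))
for n in["cup","cup_mouth","drain_rest","peg_free","peg_free_foot","peg_taken","other_cup","lid","lid_slope","screwdriver"]:
    for k in("side","top"):
        print(n,k,[(np.round(d["at"],1).tolist(),round(d["p"],2)) for d in pinpoint(n,k)[:4]])
print(get_obs()["time"])
E
```

```text
pics
(array([ 390. , 1157.4,  754.2]), array([ 0.1, -0.9, -0.5]))
(array([ 475.5,   63.4, 1307.5]), array([ 0.1, -0. , -1. ]))
cup side [([248.5, 268.6], 0.9), ([322.1, 275.1], 0.72), ([283.8, 333.3], 0.55)]
cup top [([273.5, 161.7], 0.96), ([210.6, 160.6], 0.76), ([228.4, 113.4], 0.59), ([209.2, 379.3], 0.49)]
cup_mouth side [([255.0, 228.0], 0.68), ([325.2, 323.5], 0.61), ([222.2, 186.4], 0.48)]
cup_mouth top [([181.7, 164.6], 0.95), ([236.3, 171.1], 0.68), ([267.7, 112.0], 0.56)]
drain_rest side [([281.9, 248.9], 0.63), ([197.5, 240.2], 0.59)]
drain_rest top [([203.8, 166.2], 0.92)]
peg_free side [([193.9, 261.7], 0.85)]
peg_free top [([195.3, 302.9], 0.59)]
peg_free_foot side [([190.4, 259.8], 0.88)]
peg_free_foot top [([192.5, 302.7], 0.69)]
peg_taken side [([227.7, 239.4], 0.46), ([220.8, 187.3], 0.18)]
peg_taken top [([179.4, 245.0], 0.45)]
other_cup side [([194.8, 234.7], 0.67)]
other_cup top [([174.9, 246.3], 0.76)]
lid side [([228.3, 299.8], 0.5)]
lid top [([246.2, 246.8], 0.54)]
lid_slope side [([156.2, 281.1], 0.75)]
lid_slope top [([206.5, 375.1], 0.66)]
screwdriver side [([220.7, 183.8], 0.93)]
screwdriver top [([125.1, 238.4], 0.78)]
1.1
```

View pics/s0.png

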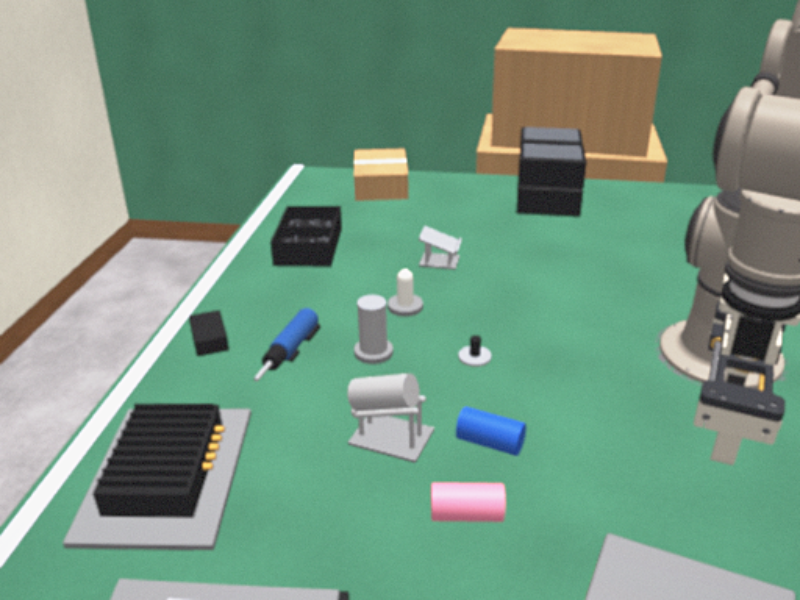

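View pics/t0.png

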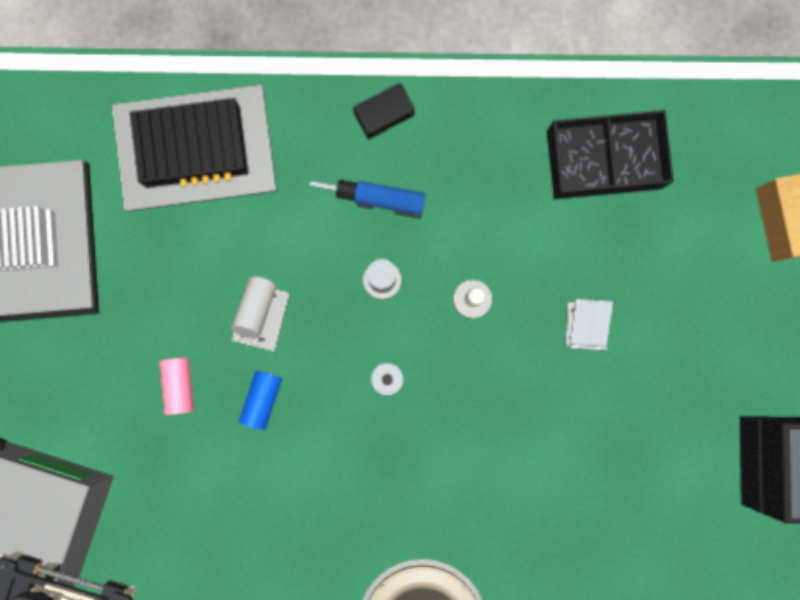

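The steel cup lies on the drain rest (top px about 211,161; side 248,269). The blue cup (top 256,166) and pink cup (top 247,112) are coloured look-alikes. The lid is at top 243,247, the free peg at 191,303, and the lid rest at 207,377. Next I'll triangulate these and confirm the cup in a crop.

```bash
cat > m.py <<'E'
from h import *
np.set_printoptions(precision=1,suppress=True)
s=capture("side");t=capture("top")
P={"cup":((248.5,268.6),(210.6,160.6)),"mouth":((255,228),(181.7,164.6)),"peg":((193.9,261.7),(195.3,302.9)),"foot":((190.4,259.8),(192.5,302.7)),"taken":((227.7,239.4),(179.4,245)),"other":((194.8,234.7),(174.9,246.3)),"lid":((228.3,299.8),(246.2,246.8)),"slope":((156.2,281.1),(206.5,375.1)),"rest":((281.9,248.9),(203.8,166.2))}
for n,(a,b) in P.items(): print(n,*tri(s,a,t,b))
def crop(c,r,cc,h,w,k): 
    i=c["frame"][r:r+h,cc:cc+w]; return cv2.resize(cv2.cvtColor(i,cv2.COLOR_RGB2BGR),(400,300),interpolation=cv2.INTER_CUBIC)
a=np.hstack([crop(s,220,200,90,120,0),crop(t,160,120,90,120,0)])
b=np.hstack([crop(s,130,250,45,60,0),crop(t,185,345,45,60,0)])
cv2.imwrite("pics/crop0.png",np.vstack([a,b]))
E
python3 m.py
```

```text
cup [512.  297.5  96.1] [8.1, 8.1]
mouth [600.3 295.2  65.5] [0.1, 0.1]
peg [574.  -89.3   8.6] [2.4, 2.4]
foot [580.2 -87.2  21.9] [1.7, 1.7]
taken [616.7  76.4  -8.2] [0.4, 0.4]
other [622.1  72.7  96.8] [4.3, 4.3]
lid [435.7  69.7   1.8] [10.9, 10.9]
slope [ 539.1 -285.4   45.1] [1.1, 1.1]
rest [547.2 302.7  -4.7] [3.7, 3.7]
```

View pics/crop0.png

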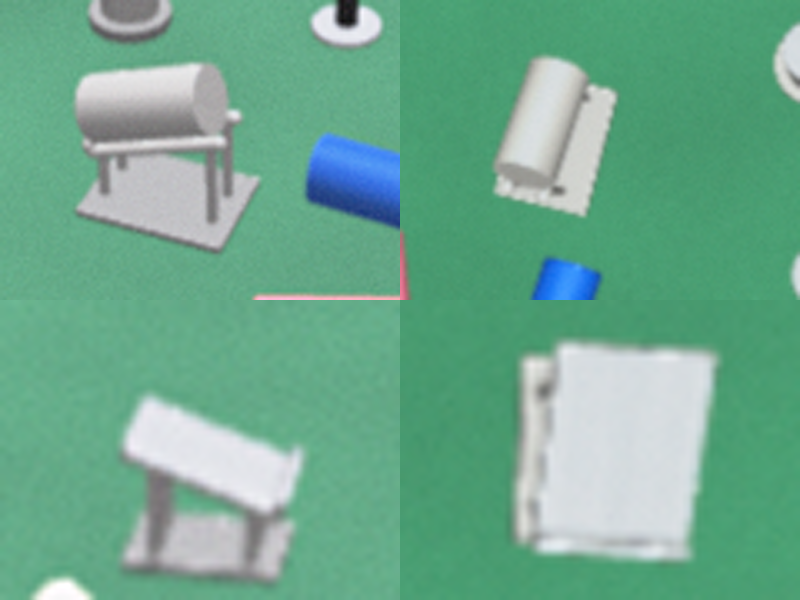

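```bash
cat > fit.py <<'E'
from h import *
from scipy.optimize import minimize
from scipy.spatial.transform import Rotation as Ro
np.set_printoptions(precision=2,suppress=True)
C={k:capture(k) for k in("side","top")}
S=4
def ring(r,z,n=48):
    a=np.linspace(0,2*np.pi,n,False);return np.c_[r*np.cos(a),r*np.sin(a),0*a+z]
def box(x0,x1,y0,y1,z0,z1): return np.array([[x,y,z] for x in(x0,x1) for y in(y0,y1) for z in(z0,z1)],float)
def render(c,parts,box_):
    r0,r1,c0,c1=box_; m=np.zeros(((r1-r0)*S,(c1-c0)*S),np.uint8)
    for p in parts:
        q=proj(c,p)[:,::-1]; h=cv2.convexHull(((q-[c0,r0]+.5)*S-.5).astype(np.float32))
        cv2.fillConvexPoly(m,np.round(h*16).astype(np.int32),255,shift=4)
    return cv2.resize(m,(c1-c0,r1-r0),interpolation=cv2.INTER_AREA)/255.
def fit(name,parts,T,x0,step,cams=("side","top"),masks=None):
    data=[]
    for k in cams:
        P=np.vstack([T(x0,p) for p in parts]).mean(0); g=proj(C[k],P)[0]
        if masks: M=masks[k]
        else:
            L=[d for d in trace(name,k)]
            L.sort(key=lambda d:np.hypot(*(np.array(d["at"])-g))); M=L[0]["mask"]; print(name,k,"p",round(L[0]["p"],2),"d",np.round(np.array(L[0]["at"])-g,1))
        q=np.vstack([proj(C[k],T(x0,p)) for p in parts]);lo=q.min(0).astype(int)-15;hi=q.max(0).astype(int)+15
        lo=np.maximum(lo,0);hi=np.minimum(hi,[384,512])
        data.append((C[k],M[lo[0]:hi[0],lo[1]:hi[1]].astype(float),(lo[0],hi[0],lo[1],hi[1])))
    def ious(x):
        o=[]
        for c,M,b in data:
            R=render(c,[T(x,p) for p in parts],b); o.append(np.minimum(R,M).sum()/np.maximum(R,M).sum())
        return np.array(o)
    x=np.array(x0,float)
    for _ in range(3):
        sim=np.vstack([x]+[x+np.eye(len(x))[i]*step[i] for i in range(len(x))])
        x=minimize(lambda v:-ious(v).sum(),x,method="Nelder-Mead",options=dict(initial_simplex=sim,xatol=.02,fatol=1e-5,maxiter=400)).x
    print(name,x,"iou",ious(x)); return x
def Tcup(x,p): return p@Ro.from_euler("zy",[x[3],110],degrees=True).as_matrix().T+x[:3]
def Tz(x,p): return p+[x[0],x[1],0]
def Tsl(x,p): return p@Ro.from_euler("zy",[x[2],-20],degrees=True).as_matrix().T+[x[0],x[1],56]
if __name__=="__main__":
    fit("cup",[np.vstack([ring(25,0),ring(25,95)])],Tcup,[512,297,96,-14],[8,8,8,5])
    pegp=[np.vstack([ring(35,0),ring(35,12)]),np.vstack([ring(16,12),ring(16,68),ring(9,82)])]
    fit("peg_free",pegp,Tz,[577,-88],[6,6])
    fit("other_cup",[np.vstack([ring(25,12),ring(25,107)])],Tz,[620,74],[6,6])
    fit("lid",[np.vstack([ring(29,0),ring(29,6)]),np.vstack([ring(10,6),ring(10,42)])],Tz,[437,68],[6,6])
    fit("lid_slope",[box(-39,42,-32,32,-3,0),box(-42,-39,-32,32,-3,6)],Tsl,[539,-285,0],[6,6,5])
    fit("drain_rest",[box(-55,55,-40,40,0,6)],lambda x,p:p@Ro.from_euler("z",x[2],degrees=True).as_matrix().T+[x[0],x[1],0],[547,296,-14],[6,6,5],cams=("side",))
E
python3 fit.py
```

```text
cup side p 0.6 d [-0.4 -0.7]
cup top p 0.7 d [-1.5  0.5]
cup [513.58 296.78 100.4  -15.3 ] iou [0.88 0.81]
peg_free side p 0.7 d [ 4.3 -2.5]
peg_free top p 0.85 d [-0.3 -1.2]
peg_free [584.08 -87.14] iou [0.87 0.95]
other_cup side p 0.73 d [0.9 1.1]
other_cup top p 0.84 d [ 3.5 -1.1]
other_cup [616.79  77.04] iou [0.87 0.95]
lid side p 0.58 d [ 1.2 -2.1]
lid top p 0.63 d [3.6 1.1]
lid [436.73  66.55] iou [0.91 0.93]
lid_slope side p 0.79 d [ 0.3 -2.9]
lid_slope top p 0.86 d [-6.5  0.1]
lid_slope [ 536.87 -291.33   -2.82] iou [0.88 0.93]
drain_rest side p 0.78 d [ 0.5 -1.1]
drain_rest [548.52 297.92 -14.52] iou [0.81]
```

```bash
cat > ov.py <<'E'
from fit import *
def overlay(items,fn):
    rows=[]
    for k in("side","top"):
        tiles=[]
        for parts in items:
            q=[proj(C[k],p)[:,::-1] for p in parts];ctr=np.vstack(q).mean(0).astype(int);w=28;f=5 if len(items)<=3 else 3.5
            r0,c0=max(ctr[1]-w,0),max(ctr[0]-w,0);i=C[k]["frame"][r0:r0+2*w,c0:c0+2*w]
            n=int(800/len(items));f=n/(2*w)
            i=cv2.resize(cv2.cvtColor(i,cv2.COLOR_RGB2BGR),(n,n),interpolation=cv2.INTER_CUBIC)
            for p in q:
                h=cv2.convexHull((((p-[c0,r0])+.5)*f-.5).astype(np.float32)).astype(np.int32);cv2.polylines(i,[h],True,(0,0,255),1)
            tiles.append(i)
        rows.append(np.hstack(tiles))
    cv2.imwrite(fn,np.vstack(rows))
cup=[np.vstack([ring(25,0),ring(25,95)]),ring(25,0)]
pegp=[np.vstack([ring(35,0),ring(35,12)]),np.vstack([ring(16,12),ring(16,68),ring(9,82)])]
lid=[np.vstack([ring(29,0),ring(29,6)]),np.vstack([ring(10,6),ring(10,42)])]
sl=[box(-39,42,-32,32,-3,0),box(-42,-39,-32,32,-3,6)]
if __name__=="__main__":
    overlay([[Tcup([513.58,296.78,100.4,-15.3],p) for p in cup],[Tz([584.1,-87.1],p) for p in pegp],[Tz([436.7,66.6],p) for p in lid],[Tsl([536.9,-291.3,-2.8],p) for p in sl]],"pics/ov0.png")
E
python3 ov.py
```

```text
(no output)
```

View pics/ov0.png

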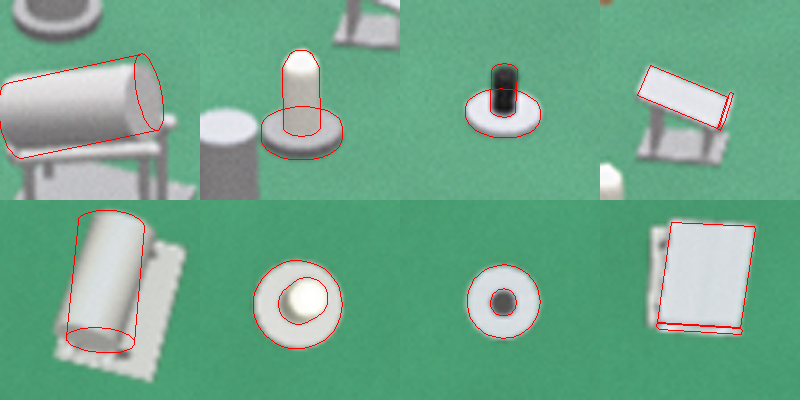

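```bash
cat > cupfit.py <<'E'
from ov import *
from scipy.optimize import least_squares
# (cam, crop origin col,row, two points on tangent line (crop px /3.333))
L=[("side",(95,77),(205,65)),("side",(76,110),(76,90)),("side",(228,90),(228,110)),
   ("top",(132,65),(95,165)),("top",(188,75),(152,180)),("top",(145,57),(175,57)),("top",(110,188),(140,188))]
O={"side":(200,220),"top":(120,160)}
def res(x):
    out=[]
    H={k:proj(C[k],Tcup(x,np.vstack([ring(25,0),ring(25,95)])))[:,::-1] for k in O}
    for k,a,b in L:
        a=(np.array(a)+.5)/3.333-.5+O[k];b=(np.array(b)+.5)/3.333-.5+O[k]
        d=(b-a)/np.linalg.norm(b-a);n=np.array([d[1],-d[0]])
        h=H[k]
        if n@(a-h.mean(0))<0:n=-n
        out.append(((h-a)@n).max())
    return np.array(out)
r=least_squares(res,[513,299,98,-15.]);print(r.x,r.fun)
print("mouth",Tcup(r.x,np.array([[0,0,95.]])))
fx=fit("foot",[box(-55,55,-40,40,0,6)],lambda x,p:p@Ro.from_euler("z",x[2],degrees=True).as_matrix().T+[x[0],x[1],0],[548,298,-14.5],[4,4,3]) if 0 else None
overlay([[Tcup(r.x,p) for p in cup],[box(-55,55,-40,40,0,6)@Ro.from_euler("z",r.x[3],degrees=True).as_matrix().T+[548.5,297.9,0]]],"pics/ov1.png")
E
python3 cupfit.py
```

```text
[513.87 299.08  91.99 199.44] [-0.24  0.48  0.1   4.44  4.59 -0.04  0.36]
mouth [[603.14 299.08  59.5 ]]
```

View pics/ov1.png

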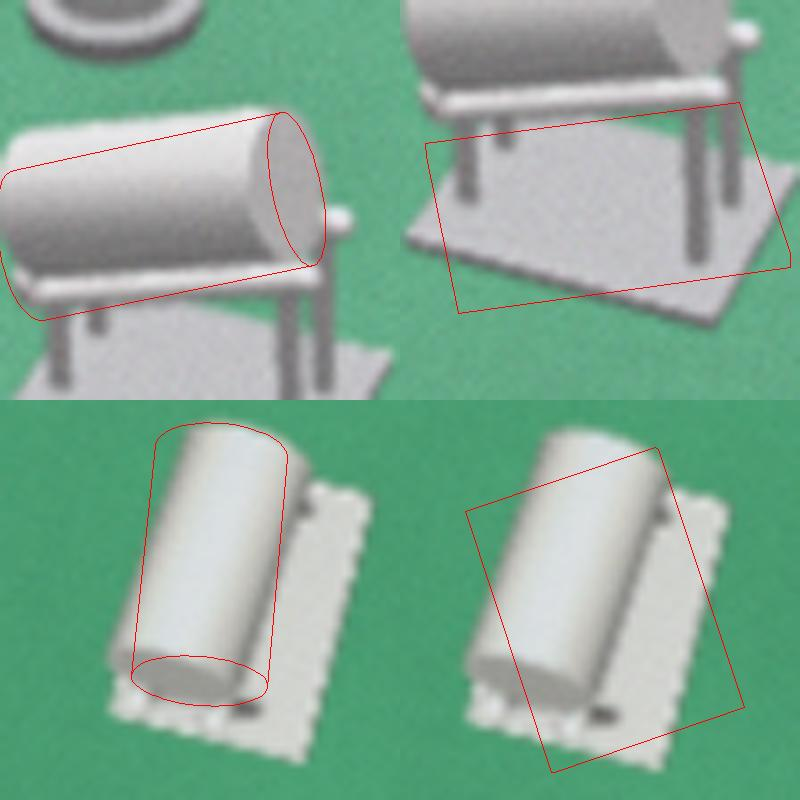

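```bash
sed -i 's/"zy"/"ZY"/' fit.py; sed -i 's/548.5,297.9,0\]\]\]/547.6,301.5,0]],[Tsl(fs,p) for p in sl]]/; s/^fx=.*/fs=fit("lid_slope",sl,Tsl,[537,-291,-2.8],[6,6,5])/' cupfit.py; python3 cupfit.py
```

```text
[515.32 308.54  96.78 -13.91] [0.17 0.39 0.24 0.78 0.98 0.2  0.37]
mouth [[601.98 287.09  64.29]]
lid_slope side p 0.51 d [ 0.5 -3.6]
lid_slope top p 0.85 d [-5.1 -2.3]
lid_slope [ 536.97 -289.56   -4.2 ] iou [0.86 0.93]
```

View pics/ov1.png

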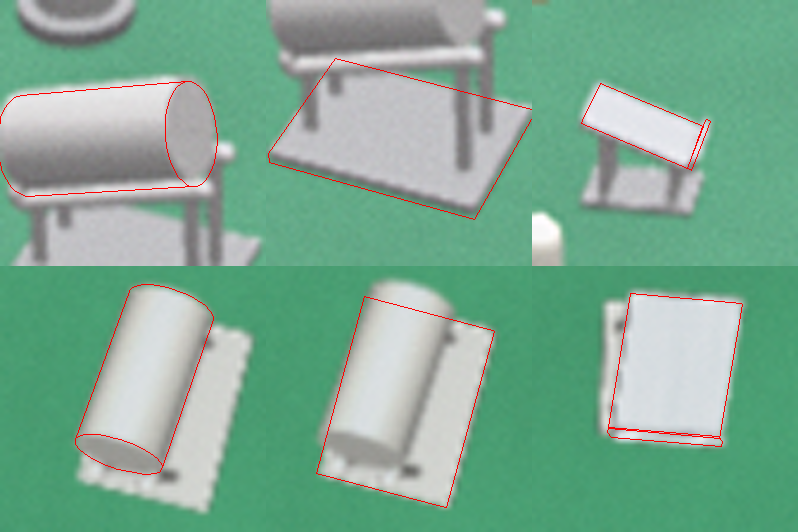

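The refit overlay now follows the cup, lid slope and rest outlines. The steel cup on the wire rest fits the description: it is grey, mouth away and tilted 20° down. Next I'll plan the approach.

```bash
cat > go.py <<'E'
from h import get_obs
import numpy as np
from scipy.spatial.transform import Rotation as Ro
np.set_printoptions(precision=3,suppress=True)
def unit(v): return np.array(v,float)/np.linalg.norm(v)
def tool(yaw,ang):  # tool z in vertical plane of heading yaw, ang deg above level; y horizontal
    y,a=np.radians([yaw,ang]); z=np.array([np.cos(a)*np.cos(y),np.cos(a)*np.sin(y),np.sin(a)])
    yy=np.array([-np.sin(y),np.cos(y),0]); return z,yy
def plan(pos,z,yy,n=None,cur=None):
    o=get_obs(); p0,R0=(o["tool_pos"],Ro.from_euler("xyz",o["tcp_rot"])) if cur is None else cur
    best=None
    for s in(1,-1):
        Y=s*np.array(yy);R=Ro.from_matrix(np.c_[np.cross(Y,z),Y,z]); w=(R*R0.inv()).as_rotvec(degrees=True)
        if best is None or np.linalg.norm(w)<np.linalg.norm(best[0]): best=(w,R)
    w,R=best; d=np.array(pos)-p0
    if n is None: n=max(1,int(np.ceil(max(np.abs(d).max()/30/.8,np.abs(w).max()/8/.8))))
    print("n",n,"shift",d/30/n,"turn",w/8/n,"| mm",d,"deg",w); return np.array(pos),R
E
python3 - <<'E'
from go import *
o=get_obs();print(o["time"],o["tool_pos"],o["tcp_rot"],Ro.from_euler("xyz",o["tcp_rot"]).as_matrix(),o["grip_width"])
B=np.array([515.3,308.5,96.8]);a,_=tool(-13.9,-20);G=B+32*a
z,y=tool(-13.9,-38);T=G+5*z
print("G",G,"T",T)
c=plan(T-95*z+[0,0,15],z,y)
plan(T,z,y,cur=c)
E
```

```text
2.25 [144.483 504.773 240.745] [3.141 0.    2.863] [[-0.961  0.275  0.   ]
 [ 0.275  0.961  0.   ]
 [-0.     0.    -1.   ]] 91.66546079147741
G [544.49  301.276  85.855] T [548.314 300.33   82.777]
n 14 shift [ 0.788 -0.444 -0.201] turn [-0.12  -0.449  0.017] | mm [ 331.162 -186.46   -84.481] deg [-13.411 -50.242   1.926]
n 4 shift [ 0.606 -0.15  -0.612] turn [0. 0. 0.] | mm [ 72.669 -17.984 -73.488] deg [0. 0. 0.]
```

>>> play_rows(
  rows=[
    [[0.79, -0.44, 0], [-0.12, -0.45, 0.017]],
    [[0.79, -0.44, 0], [-0.12, -0.45, 0.017]],
    [[0.79, -0.44, 0], [-0.12, -0.45, 0.017]],
    [[0.79, -0.44, 0], [-0.12, -0.45, 0.017]],
    [[0.79, -0.44, 0], [-0.12, -0.45, 0.017]],
    [[0.79, -0.44, 0], [-0.12, -0.45, 0.017]],
    [[0.79, -0.44, 0], [-0.12, -0.45, 0.017]],
    [[0.79, -0.44, 0], [-0.12, -0.45, 0.017]],
    [[0.79, -0.44, 0], [-0.12, -0.45, 0.017]],
    [[0.79, -0.44, 0], [-0.12, -0.45, 0.017]],
  ],
  hand=1,
)

```text
time: 3.5
tool_pos: [382.1, 372.5, 240.9]
tcp_rot: [3.136, 0.652, 2.886]
contact_force: [0.3, -0.3, -0.0]
grip_width: 91.7
finger_force: 0.0
```

>>> play_rows(
  rows=[
    [[0.79, -0.44, -0.5], [-0.12, -0.45, 0.017]],
    [[0.79, -0.44, -0.7], [-0.12, -0.45, 0.017]],
    [[0.79, -0.44, -0.8], [-0.12, -0.45, 0.017]],
    [[0.79, -0.44, -0.8], [-0.12, -0.45, 0.017]],
    [[0, 0, 0], [0, 0, 0]],
    [[0, 0, 0], [0, 0, 0]],
  ],
)

```text
time: 4.25
tool_pos: [478.5, 347.6, 211.0]
tcp_rot: [-3.102, 0.774, 2.894]
contact_force: [0.6, -0.3, -0.2]
grip_width: 91.7
finger_force: 0.0
```

```bash
cat > a.py <<'E'
from go import *
B=np.array([515.3,308.5,96.8]);a,_=tool(-13.9,-20);G=B+32*a
z,y=tool(-13.9,-38);T=G+5*z
c=plan(T-95*z+[0,0,15],z,y)
plan(T,z,y); plan(T,z,y,cur=c); print(get_obs()["joint_positions"])
E
python3 a.py
```

```text
n 3 shift [-0.031 -0.325 -0.608] turn [-0.016 -0.324  0.081] | mm [ -2.821 -29.249 -54.689] deg [-0.395 -7.769  1.945]
n 6 shift [ 0.388 -0.262 -0.712] turn [-0.008 -0.162  0.041] | mm [  69.848  -47.232 -128.177] deg [-0.395 -7.769  1.945]
n 4 shift [ 0.606 -0.15  -0.612] turn [0. 0. 0.] | mm [ 72.669 -17.984 -73.488] deg [0. 0. 0.]
[ 0.826  0.419  1.768 -0.995  0.854  0.167]
```

```bash
cat > a.py <<'E'
from go import *
o=get_obs()
def Rm(j,s): return (Ro.from_euler("Z",j[0])*Ro.from_euler("Y",j[1]+j[2])*Ro.from_euler("Z",s*j[3])*Ro.from_euler("Y",j[4])*Ro.from_euler("Z",s*j[5]))
for j,e in(([1.146,.342,1.524,0,1.275,-.146],[3.141,0,2.863]),(o["joint_positions"],o["tcp_rot"])):
  for s in(1,-1):print(s,(Rm(j,s).inv()*Ro.from_euler("xyz",e)).as_rotvec(degrees=True))
print(o["joint_positions"],o["tool_pos"])
B=np.array([515.3,308.5,96.8]);a,_=tool(-13.9,-20);G=B+32*a
z,y=tool(-13.9,-55);T=G+5*z
c=plan(T-95*z+[0,0,20],z,y)
E
python3 a.py
```

```text
1 [-0.004  0.004 89.988]
-1 [-0.003  0.004 73.258]
1 [ 0.  0. 90.]
-1 [ 55.704 -55.704  15.405]
[ 0.826  0.419  1.768 -0.995  0.854  0.167] [478.466 347.562 210.954]
n 2 shift [ 0.265 -0.565 -0.523] turn [0.247 0.542 0.107] | mm [ 15.913 -33.885 -31.375] deg [3.952 8.665 1.705]
```

>>> play_rows(
  rows=[
    [[0, 0, 0.3], [0.25, 0.54, 0.11]],
    [[0.27, -0.3, 0], [0.25, 0.54, 0.11]],
    [[0, 0, 0], [0, 0, 0]],
  ],
)

```text
time: 4.62
tool_pos: [487.5, 338.2, 221.5]
tcp_rot: [3.137, 0.613, 2.896]
contact_force: [0.1, -0.4, -1.0]
grip_width: 92.3
finger_force: 0.0
```

```bash
cat > fk.py <<'E'
from go import *
import json,os
from scipy.optimize import least_squares
def Rm(j): return (Ro.from_euler("Z",j[0])*Ro.from_euler("Y",j[1]+j[2])*Ro.from_euler("Z",j[3])*Ro.from_euler("Y",j[4])*Ro.from_euler("Z",j[5]+np.pi/2))
def fk(j,k):
    r0,d,h,l2,l3,e,lt=k; s,c=np.sin,np.cos; q=j[1]+j[2]
    w=[r0+l2*s(j[1])+l3*s(q)+e*c(q),d,h+l2*c(j[1])+l3*c(q)-e*s(q)]
    return Ro.from_euler("Z",j[0]).apply(w)+lt*Rm(j).as_matrix()[:,2]
D=[([1.146,.342,1.524,0,1.275,-.146],[144.465,504.751,240.741]),([.826,.419,1.768,-.995,.854,.167],[478.466,347.562,210.954])]
if os.path.exists("d.json"): D=json.load(open("d.json"))
def add():
    o=get_obs();D.append((list(map(float,o["joint_positions"])),list(map(float,o["tool_pos"]))));json.dump(D,open("d.json","w"))
def cal(pr=True):
    k0=np.array([50,76,350,350,350,0,200.]);sg=np.array([60,10,60,60,60,40,60])
    r=least_squares(lambda k:np.r_[np.concatenate([fk(j,k)-p for j,p in D]),(k-k0)/sg*.02],k0)
    if pr:print("k",r.x,"res",np.abs(r.fun[:-7]).max(),len(D))
    return r.x
LO=np.array([-2.53,-.77,.04,-1,.28,-3.11]);HI=np.array([2.53,2.02,2.7,4.14,2.66,3.11])
def ik(p,R,k,j0):
    f=lambda j:np.r_[(fk(j,k)-p)/100,(Rm(j).inv()*R).as_rotvec()]
    r=least_squares(f,np.clip(j0,LO+.01,HI-.01),bounds=(LO,HI));return r.x,np.linalg.norm(r.fun)
E
python3 - <<'E'
from fk import *
add();k=cal()
print(get_obs()["tool_pos"],get_obs()["joint_positions"])
B=np.array([515.3,308.5,96.8]);a,_=tool(-13.9,-20);G=B+32*a
j0=get_obs()["joint_positions"]
for ang in(-35,-45,-50,-55,-60,-65):
    z,y=tool(-13.9,ang);T=G+5*z;R=Ro.from_matrix(np.c_[np.cross(-y,z),-y,z])
    print(ang,*ik(T,R,k,j0),*ik(T-95*z,R,k,j0))
E
```

```text
k [  0.558  76.431 222.985 505.988 378.849  46.309 304.445] res 0.1229834796155842 3
[487.495 338.179 221.463] [ 0.719  0.364  1.716 -0.705  0.812 -0.175]
-35 [ 0.601  0.602  1.776 -0.991  0.582  3.11 ] 0.3651584650241203 [ 0.724  0.455  1.859 -0.928  0.676  3.11 ] 0.35746205673802245
-45 [ 0.585  0.594  1.783 -0.944  0.552  3.11 ] 0.2039207380582012 [ 0.698  0.437  1.848 -0.885  0.663  3.11 ] 0.17571407322428964
-50 [ 0.578  0.591  1.786 -0.92   0.54   3.11 ] 0.12300779008666 [ 0.685  0.431  1.838 -0.863  0.661  3.11 ] 0.08509067405247016
-55 [ 0.573  0.589  1.787 -0.896  0.531  3.11 ] 0.04195473317169402 [ 0.671  0.428  1.824 -0.829  0.664  3.097] 2.8323443906369407e-09
-60 [ 0.555  0.586  1.765 -0.769  0.54   2.989] 2.6419358534616396e-15 [ 0.624  0.423  1.765 -0.633  0.7    2.878] 3.23918915380125e-10
-65 [ 0.524  0.585  1.717 -0.557  0.588  2.766] 2.9658825373610314e-12 [ 0.579  0.428  1.702 -0.466  0.76   2.692] 3.1308365524129995e-14
```

```bash
cat > s.py <<'E'
from fk import *
k=cal()
B=np.array([515.3,308.5,96.8]);a,_=tool(-13.9,-20);G=B+32*a
j0=get_obs()["joint_positions"]
PG=np.array([584.1,-87.1,107-32.])
hz=np.cross([0,0,1],a);hz/=np.linalg.norm(hz)   # rotate +70 about hz takes a to down
for ang in(-45,-50,-55,-60):
    z,y=tool(-13.9,ang);R=Ro.from_matrix(np.c_[np.cross(y,z),y,z]);g=G+5*z
    js,e=ik(g,R,k,j0); jl,e2=ik(g+[0,0,120],R,k,js); jp,e3=ik(g-95*z,R,k,j0)
    if max(e,e2,e3)>1e-3: print(ang,"bad",e,e2,e3);continue
    print(ang,"start",js,"pre",jp)
    for psi in range(-180,181,30):
        Re=Ro.from_euler("z",psi,degrees=True)*Ro.from_rotvec(hz*np.radians(70))*R
        ze=Re.as_matrix()[:,2]; gh=PG+5*ze+[0,0,110]
        w=(Re*R.inv()).as_rotvec(); j=jl;bad=0;mx=0;mg=9
        N=24
        for i in range(1,N+1):
            t=i/N;jn,er=ik((1-t)*(g+[0,0,120])+t*gh,Ro.from_rotvec(w*t)*R,k,j)
            bad=max(bad,er);mx=max(mx,np.abs(jn-j).max());mg=min(mg,(np.minimum(jn-LO,HI-jn))[[0,1,2,3,4,5]].min());j=jn
        jd,er=ik(PG+5*ze,Re,k,j)
        if max(bad,er)<1e-3: print(" psi",psi,"deg",round(np.degrees(np.linalg.norm(w))),"maxstep",round(mx,2),"marg",round(mg,2),"end",jd,"ze",ze)
E
python3 s.py
```

```text
k [  0.558  76.431 222.985 505.988 378.849  46.309 304.445] res 0.1229834796155842 3
-45 bad 0.16897022903290215 0.03449217152177721 0.10621795327850073
-50 bad 0.08650230327721219 3.590546412404978e-15 0.016854891213194945
-55 bad 0.003817850425525009 1.703487588859249e-13 3.764650622360041e-13
-60 start [ 0.555  0.586  1.765 -0.769  0.54  -0.153] pre [ 0.624  0.423  1.765 -0.633  0.7   -0.263]
 psi -150 deg 156 maxstep 0.09 marg 0.22 end [-0.52   0.549  2.062  1.568  0.48  -0.665] ze [ 0.618  0.178 -0.766]
 psi -120 deg 132 maxstep 0.07 marg 0.44 end [-0.617  0.634  1.841  1.011  0.849 -0.618] ze [ 0.446  0.463 -0.766]
 psi -90 deg 109 maxstep 0.08 marg 0.49 end [-0.598  0.755  1.546  0.697  1.22  -0.732] ze [ 0.154  0.624 -0.766]
 psi -60 deg 90 maxstep 0.08 marg 0.5 end [-0.514  0.884  1.244  0.467  1.555 -0.934] ze [-0.178  0.618 -0.766]
 psi -30 deg 75 maxstep 0.09 marg 0.5 end [-0.397  0.992  0.995  0.241  1.812 -1.224] ze [-0.463  0.446 -0.766]
 psi 0 deg 70 maxstep 0.11 marg 0.51 end [-0.269  1.045  0.873 -0.018  1.921 -1.597] ze [-0.624  0.154 -0.766]
 psi 30 deg 75 maxstep 0.13 marg 0.51 end [-0.143  1.019  0.933 -0.278  1.833 -1.978] ze [-0.618 -0.178 -0.766]
 psi 60 deg 90 maxstep 0.14 marg 0.49 end [-0.035  0.927  1.145 -0.499  1.58  -2.282] ze [-0.446 -0.463 -0.766]
 psi 90 deg 109 maxstep 0.15 marg 0.32 end [ 0.037  0.802  1.435 -0.715  1.231 -2.501] ze [-0.154 -0.624 -0.766]
```

```bash
cat > a.py <<'E'
from go import *
B=np.array([515.3,308.5,96.8]);a,_=tool(-13.9,-20);G=B+28*a
z,y=tool(-13.9,-60);T=G+5*z
print(T)
c=plan(T-85*z,z,y); plan(T,z,y,cur=c); plan(T,z,y)
E
python3 a.py
```

```text
[543.268 301.579  82.893]
n 3 shift [ 0.161 -0.293 -0.722] turn [0.043 0.209 0.002] | mm [ 14.517 -26.39  -64.958] deg [1.044 5.012 0.058]
n 4 shift [ 0.344 -0.085 -0.613] turn [0. 0. 0.] | mm [ 41.255 -10.21  -73.612] deg [0. 0. 0.]
n 6 shift [ 0.31  -0.203 -0.77 ] turn [0.022 0.104 0.001] | mm [  55.773  -36.6   -138.57 ] deg [1.044 5.012 0.058]
```

>>> play_rows(
  rows=[
    [[0.16, -0.29, -0.72], [0.04, 0.21, 0]],
    [[0.16, -0.29, -0.72], [0.04, 0.21, 0]],
    [[0.16, -0.29, -0.72], [0.05, 0.21, 0]],
    [[0, 0, 0], [0, 0, 0]],
    [[0, 0, 0], [0, 0, 0]],
  ],
)

```text
time: 5.25
tool_pos: [501.1, 313.3, 155.9]
tcp_rot: [-3.139, 0.523, 2.902]
contact_force: [-0.3, -0.1, 0.2]
grip_width: 91.5
finger_force: 0.0
```

```bash
python3 a.py; python3 - <<'E'
from fk import *
add();cal()
E
```

```text
[543.268 301.579  82.893]
n 1 shift [ 0.03  -0.05   0.022] turn [ 0.014 -0.008 -0.012] | mm [ 0.893 -1.495  0.645] deg [ 0.111 -0.066 -0.097]
n 4 shift [ 0.344 -0.085 -0.613] turn [0. 0. 0.] | mm [ 41.255 -10.21  -73.612] deg [0. 0. 0.]
n 4 shift [ 0.351 -0.098 -0.608] turn [ 0.003 -0.002 -0.003] | mm [ 42.148 -11.705 -72.967] deg [ 0.111 -0.066 -0.097]
k [  0.232  76.483 223.32  505.845 379.242  46.306 304.513] res 0.15023167193822928 4
```

>>> play_rows(
  rows=[
    [[0.23, -0.065, -0.405], [0, 0, 0]],
    [[0.23, -0.065, -0.405], [0, 0, 0]],
    [[0.24, -0.065, -0.405], [0, 0, 0]],
    [[0.24, -0.065, -0.405], [0, 0, 0]],
    [[0.23, -0.065, -0.405], [0, 0, 0]],
    [[0.23, -0.065, -0.405], [0, 0, 0]],
    [[0, 0, 0], [0, 0, 0]],
    [[0, 0, 0], [0, 0, 0]],
  ],
)

```text
time: 6.25
tool_pos: [543.6, 301.0, 82.6]
tcp_rot: [-3.139, 0.522, 2.901]
contact_force: [0.7, -0.0, 0.2]
grip_width: 91.5
finger_force: 0.0
```

```bash
python3 - <<'E'
from h import *
def crop(c,r,cc,h,w): return cv2.resize(cv2.cvtColor(c["frame"][r:r+h,cc:cc+w],cv2.COLOR_RGB2BGR),(400,400),interpolation=cv2.INTER_CUBIC)
s=capture("side");t=capture("top")
cv2.imwrite("pics/g0.png",np.hstack([crop(s,200,200,110,110),crop(t,160,110,110,110)]))
E
```

```text
(no output)
```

View pics/g0.png

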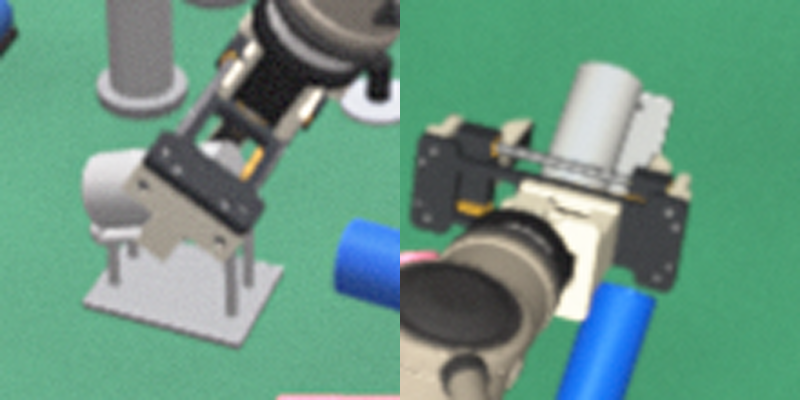

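The crops show the fingers straddling the cup's bottom end on both sides, clear of the blue cup. Next I close the gripper.

>>> play_rows(
  rows=[
    [[0, 0, 0], [0, 0, 0]],
    [[0, 0, 0], [0, 0, 0]],
    [[0, 0, 0], [0, 0, 0]],
    [[0, 0, 0], [0, 0, 0]],
    [[0, 0, 0], [0, 0, 0]],
    [[0, 0, 0], [0, 0, 0]],
    [[0, 0, 0], [0, 0, 0]],
    [[0, 0, 0], [0, 0, 0]],
  ],
  hand=-1,
)

```text
time: 7.35
tool_pos: [544.0, 301.7, 82.9]
tcp_rot: [-3.141, 0.523, 2.901]
contact_force: [1.3, 4.5, 1.7]
grip_width: 50.0
finger_force: 30.0
```

>>> play_rows(
  rows=[
    [[0, 0, 0.3], [0, 0, 0]],
    [[0, 0, 0.6], [0, 0, 0]],
    [[0, 0, 0.8], [0, 0, 0]],
    [[0, 0, 0.8], [0, 0, 0]],
    [[0, 0, 0.8], [0, 0, 0]],
    [[0, 0, 0.7], [0, 0, 0]],
    [[0, 0, 0], [0, 0, 0]],
  ],
)

```text
time: 8.22
tool_pos: [543.7, 300.5, 203.8]
tcp_rot: [-3.14, 0.523, 2.9]
contact_force: [0.5, 0.6, -2.1]
grip_width: 50.3
finger_force: 30.0
```

```bash
cat > b.py <<'E'
from fk import *
k=cal()
o=get_obs();p0=np.array(o["tool_pos"]);R=Ro.from_euler("xyz",o["tcp_rot"]);print(o["time"],p0,o["grip_width"])
a,_=tool(-13.9,-20);hz=np.cross([0,0,1],a);hz/=np.linalg.norm(hz)
# relative rotation from grasp pose
Re=Ro.from_euler("z",-60,degrees=True)*Ro.from_rotvec(hz*np.radians(70))*R
ze=Re.as_matrix()[:,2];gh=np.array([584.1,-87.1,107-28+105])+5*ze
w=(Re*R.inv()).as_rotvec(degrees=True);d=gh-p0
n=18;print("target",gh,"n",n,d/30/n,w/8/n,Re.as_euler("xyz"))
j=o["joint_positions"]
for i in range(1,n+1):
    t=i/n;jn,er=ik(p0+t*d,Ro.from_rotvec(np.radians(w)*t)*R,k,j)
    if er>1e-3 or np.abs(jn-j).max()>.2 or i==n:print(i,er,jn)
    j=jn
E
python3 b.py
```

```text
k [  0.232  76.483 223.32  505.845 379.242  46.306 304.513] res 0.15023167193822928 4
8.225 [543.704 300.534 203.826] 50.33337368984908
target [583.203 -84.011 180.172] n 18 [ 0.073 -0.712 -0.044] [ 0.351  0.365 -0.362] [-3.141 -0.699  1.853]
18 5.947108723145206e-13 [-0.514  0.763  1.163  0.473  1.736 -0.843]
```

>>> play_rows(
  rows=[
    [[0.07, -0.4, 0.1], [0.35, 0.365, -0.36]],
    [[0.07, -0.6, 0.1], [0.35, 0.365, -0.36]],
    [[0.07, -0.7, 0.1], [0.35, 0.365, -0.36]],
    [[0.07, -0.7, 0.1], [0.35, 0.365, -0.36]],
    [[0.07, -0.7, 0], [0.35, 0.365, -0.36]],
    [[0.07, -0.7, 0], [0.35, 0.365, -0.36]],
    [[0.07, -0.7, 0], [0.35, 0.365, -0.36]],
    [[0.07, -0.7, 0], [0.35, 0.365, -0.36]],
    [[0.07, -0.7, 0], [0.35, 0.365, -0.36]],
    [[0.07, -0.7, 0], [0.35, 0.365, -0.36]],
    [[0.07, -0.7, 0], [0.35, 0.365, -0.36]],
    [[0.07, -0.7, 0], [0.35, 0.365, -0.36]],
  ],
)

```text
time: 9.72
tool_pos: [567.8, 60.0, 213.0]
tcp_rot: [2.99, -0.302, 2.238]
contact_force: [-0.5, 0.9, -1.5]
grip_width: 50.3
finger_force: 30.0
```

```bash
cat > c.py <<'E'
import sys
from fk import *
Re=Ro.from_euler("xyz",[-3.141,-.699,1.853]);M=Re.as_matrix()
plan([583.2,-84,180],M[:,2],M[:,1]); print(get_obs()["joint_positions"],get_obs()["time"])
E
python3 c.py
```

```text
n 7 shift [ 0.073 -0.686 -0.157] turn [ 0.299  0.308 -0.313] | mm [  15.367 -144.02   -32.976] deg [ 16.727  17.263 -17.506]
[-0.196  0.494  1.411  0.317  1.378 -0.923] 9.725
```

>>> play_rows(
  rows=[
    [[0.07, -0.69, 0], [0.3, 0.31, -0.31]],
    [[0.07, -0.69, 0], [0.3, 0.31, -0.31]],
    [[0.07, -0.69, 0], [0.3, 0.31, -0.31]],
    [[0.07, -0.69, 0], [0.3, 0.31, -0.31]],
    [[0.07, -0.69, -0.3], [0.3, 0.31, -0.31]],
    [[0.07, -0.69, -0.4], [0.3, 0.31, -0.31]],
    [[0.07, -0.66, -0.4], [0.3, 0.3, -0.33]],
    [[0, 0, 0], [0, 0, 0]],
    [[0, 0, 0], [0, 0, 0]],
  ],
)

```text
time: 10.85
tool_pos: [583.1, -82.6, 181.0]
tcp_rot: [3.137, -0.697, 1.858]
contact_force: [-0.8, 1.1, -1.0]
grip_width: 49.9
finger_force: 30.0
```

```bash
python3 c.py; cat > v.py <<'E'
from ov import *
import sys
from go import get_obs
o=get_obs();R=Ro.from_euler("xyz",o["tcp_rot"]);M=R.as_matrix()
Rg=Ro.from_euler("xyz",[-3.141,.523,2.901]);from go import tool
a,_=tool(-13.9,-20);ac=R.apply(Rg.inv().apply(a));print("cup axis",ac)
g=np.array(o["tool_pos"])-5*M[:,2];b=g-28*ac;print("bottom",b,"mouth",b+95*ac)
x=np.cross([0,1,0],ac);x/=np.linalg.norm(x);F=np.c_[x,np.cross(ac,x),ac]
cu=[ring(25,0)@F.T+b,ring(25,95)@F.T+b]
overlay([cu+[Tz([584.1,-87.1],ring(35,12))],[Tz([584.1,-87.1],p) for p in pegp]],sys.argv[1])
E
python3 v.py pics/v0.png
```

```text
n 1 shift [ 0.002 -0.045 -0.035] turn [ 0.004  0.031 -0.01 ] | mm [ 0.067 -1.352 -1.046] deg [ 0.035  0.252 -0.084]
[-0.512  0.759  1.169  0.475  1.732 -0.846] 10.85
cup axis [ 0.004 -0.002 -1.   ]
bottom [584.199 -85.181 213.832] mouth [584.597 -85.344 118.833]
```

View pics/v0.png

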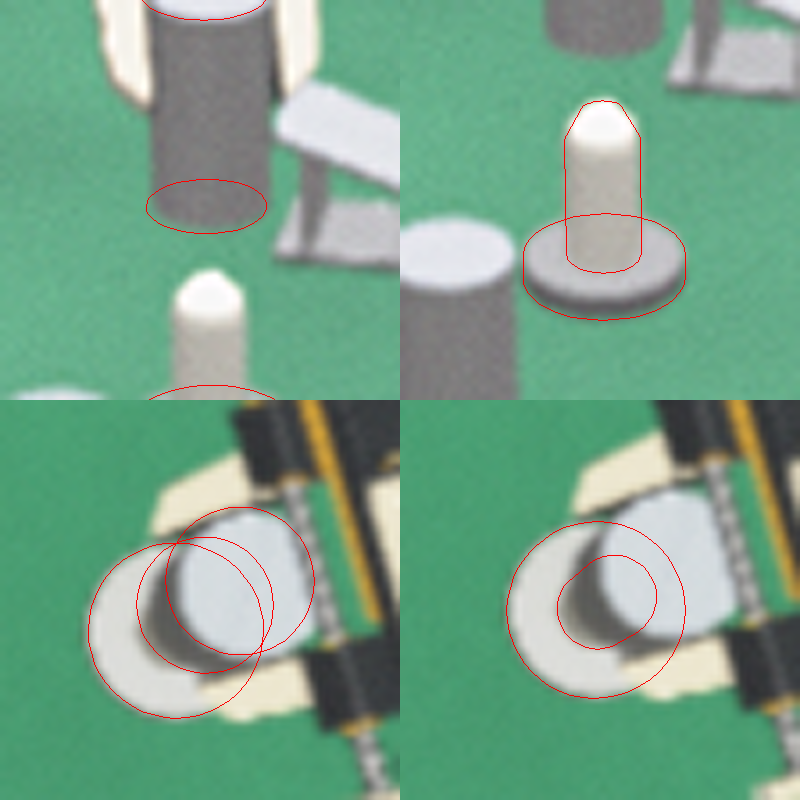

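```bash
cat > e.py <<'E'
from fit import *
from scipy.ndimage import map_coordinates,gaussian_filter
def chan(k,m):
    f=C[k]["frame"].astype(float); return gaussian_filter(f[...,1]-(f[...,0]+f[...,2])/2 if m=="g" else f.mean(2),.6)
def edgescore(k,P3,ctr3,m,inside_low=True,w=1.5):
    q=proj(C[k],P3);c=proj(C[k],ctr3)[0];n=q-c;n/=np.linalg.norm(n,axis=1)[:,None]
    I=chan(k,m);f=lambda p:map_coordinates(I,p.T,order=1)
    return (f(q+n*w)-f(q-n*w)).mean()
def arc(r,z,a0,a1,n=40):
    a=np.radians(np.linspace(a0,a1,n));return np.c_[r*np.cos(a),r*np.sin(a),0*a+z]
def cupscore(v):
    b=np.array(v)
    # side camera looks toward -y: front arc is +y; lower sides of the silhouette
    m=arc(25,-95,30,150)+b
    o,_=ray(C["side"],(192,256)); d=(o-b)[:2];th=np.degrees(np.arctan2(d[1],d[0]))
    m=arc(25,-95,th-75,th+75)+b
    s1=edgescore("side",m,b+[0,0,-60],"g")
    ed=[]
    for t in(th-90,th+90):
        a=np.radians(t);ed.append(np.c_[np.full(20,25*np.cos(a)),np.full(20,25*np.sin(a)),np.linspace(-60,-92,20)]+b)
    ctr=np.vstack(ed).mean(0)
    s2=np.mean([abs(edgescore("side",e,ctr,"g")) for e in ed])
    # top: far-left part of the bottom face (visible), brighter inside
    tp=arc(25,0,55,115)+b
    s3=-edgescore("top",tp,b,"i")
    return s1,s2,s3
if __name__=="__main__":
    import sys
    b0=np.array(eval(sys.argv[1]))
    best=max(((sum(np.array(cupscore(b0+[dx,dy,dz]))),dx,dy,dz) for dx in range(-5,6) for dy in range(-7,8) for dz in range(-6,7)))
    print(best,cupscore(b0+np.array(best[1:])),cupscore(b0))
    # peg foot by edges, as a check
    f=lambda x,y:edgescore("side",arc(35,0,20,160)+[x,y,0],[x,y,12],"g")+edgescore("top",arc(35,12,50,330)+[x,y,0],[x,y,12],"g")
    print(max((f(584+dx,-87+dy),584+dx,-87+dy) for dx in np.arange(-5,5.1,.5) for dy in np.arange(-5,5.1,.5)))
E
python3 e.py "[584.2,-85.2,213.8]"
```

```text
(np.float64(181.13077179757317), -1, -5, 0) (np.float64(46.22160531200698), np.float64(41.572327693230015), np.float64(93.33683879233618)) (np.float64(38.14936723661704), np.float64(41.5102049335544), np.float64(7.7054617248080515))
(np.float64(74.17046072501722), np.float64(583.0), np.float64(-87.0))
```

```bash
cat >> e.py <<'E'
    def ms(x,y,z):
        c=np.array([x,y,z]);o,_=ray(C["side"],(192,256));th=np.degrees(np.arctan2(*(o-c)[[1,0]]))
        return edgescore("side",arc(25,0,th-75,th+75)+c,c+[0,0,35],"g")+edgescore("top",arc(25,0,60,150)+c,c,"i")
    b0=b0-[0,0,95]
    print("mouth",sorted(((ms(*(b0+[dx,dy,dz])),*(b0+[dx,dy,dz])) for dx in range(-5,6) for dy in range(-8,5) for dz in(-4,-2,0,2,4)))[-4:])
E
python3 e.py "[584.2,-85.2,213.8]"
```

```text
(np.float64(179.66303422210297), -1, -5, 0) (np.float64(45.99607452517333), np.float64(40.30853246607636), np.float64(93.3584272308533)) (np.float64(37.70102379399109), np.float64(40.96338471184739), np.float64(5.09170661672169))
(np.float64(74.14609180923338), np.float64(583.0), np.float64(-87.0))
mouth [(np.float64(134.34980298650584), np.float64(583.2), np.float64(-88.2), np.float64(120.80000000000001)), (np.float64(134.4963735027067), np.float64(583.2), np.float64(-87.2), np.float64(120.80000000000001)), (np.float64(134.75639943450977), np.float64(582.2), np.float64(-88.2), np.float64(120.80000000000001)), (np.float64(135.19456758668488), np.float64(582.2), np.float64(-87.2), np.float64(120.80000000000001))]
```

>>> play_rows(
  rows=[
    [[0.02, 0.04, 0], [-0.1, 0, 0]],
    [[0, 0, -0.3], [0, 0, 0]],
    [[0, 0, -0.3], [0, 0, 0]],
    [[0, 0, -0.3], [0, 0, 0]],
    [[0, 0, -0.3], [0, 0, 0]],
    [[0, 0, -0.2], [0, 0, 0]],
    [[0, 0, -0.2], [0, 0, 0]],
    [[0, 0, -0.2], [0, 0, 0]],
    [[0, 0, -0.2], [0, 0, 0]],
    [[0, 0, 0], [0, 0, 0]],
    [[0, 0, 0], [0, 0, 0]],
  ],
)

```text
time: 12.52
tool_pos: [584.2, -81.9, 121.6]
tcp_rot: [3.141, -0.683, 1.855]
contact_force: [0.3, -0.3, -0.7]
grip_width: 50.0
finger_force: 30.0
```

```bash
python3 - <<'E'
from go import *
o=get_obs();print(o["tool_pos"],o["contact_force"],o["moment"],o["time"])
E
python3 v.py pics/v1.png
```

```text
[584.166 -81.914 121.645] [ 0.257 -0.317 -0.716] [-0.611 -0.109 -0.039] 12.525
cup axis [ 0.004 -0.015 -1.   ]
bottom [584.986 -84.546 153.652] mouth [585.376 -86.015  58.664]
```

View pics/v1.png

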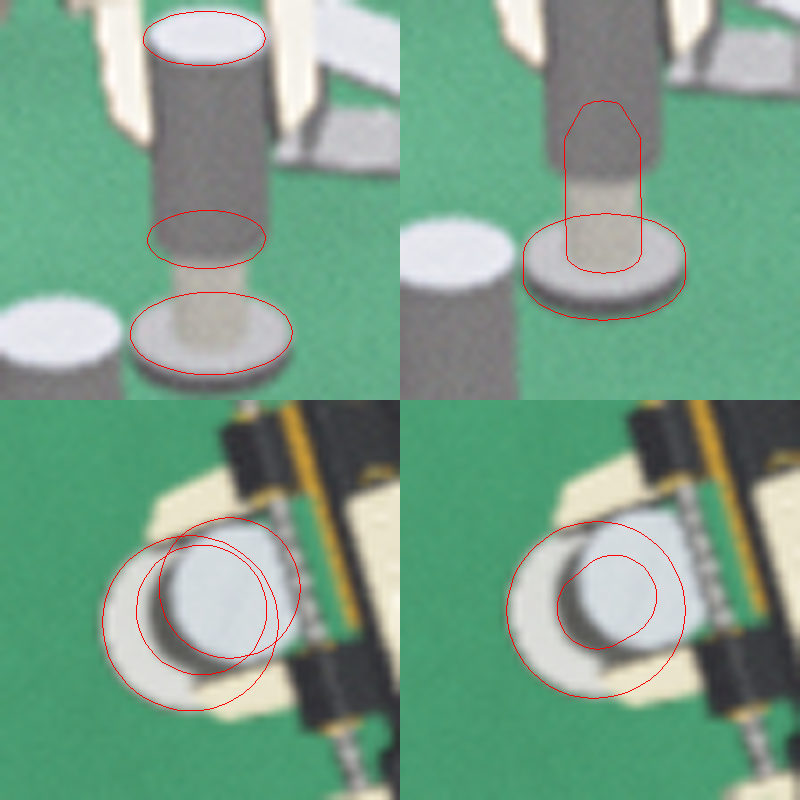

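The mouth is over the peg tip with no contact force: the side view shows the cup centred on the peg, and in the top view it sits inside the foot. I'll continue lowering.

>>> play_rows(
  rows=[
    [[0, 0, -0.2], [0, 0, 0]],
    [[0, 0, -0.2], [0, 0, 0]],
    [[0, 0, -0.2], [0, 0, 0]],
    [[0, 0, -0.2], [0, 0, 0]],
    [[0, 0, -0.2], [0, 0, 0]],
    [[0, 0, -0.15], [0, 0, 0]],
    [[0, 0, -0.15], [0, 0, 0]],
    [[0, 0, 0], [0, 0, 0]],
  ],
)

```text
time: 13.62
tool_pos: [583.9, -81.8, 82.1]
tcp_rot: [3.141, -0.684, 1.855]
contact_force: [0.1, 0.4, -0.9]
grip_width: 50.6
finger_force: 30.0
```

>>> play_rows(
  rows=[
    [[0, 0, -0.06], [0, 0, 0]],
    [[0, 0, -0.06], [0, 0, 0]],
    [[0, 0, -0.06], [0, 0, 0]],
    [[0, 0, 0], [0, 0, 0]],
  ],
)

```text
time: 14.12
tool_pos: [584.0, -81.8, 77.0]
tcp_rot: [3.141, -0.683, 1.855]
contact_force: [0.5, 0.5, -1.7]
grip_width: 50.0
finger_force: 30.0
```

>>> play_rows(
  rows=[
    [[0, 0, -0.05], [0, 0, 0]],
    [[0, 0, 0], [0, 0, 0]],
  ],
)

```text
time: 14.38
tool_pos: [584.1, -81.9, 75.6]
tcp_rot: [3.141, -0.683, 1.855]
contact_force: [-1.1, -0.1, -2.0]
grip_width: 50.0
finger_force: 30.0
```

>>> play_rows(
  rows=[
    [[0, 0, -0.04], [0, 0, 0]],
    [[0, 0, 0], [0, 0, 0]],
  ],
)

```text
time: 14.62
tool_pos: [584.2, -82.1, 75.4]
tcp_rot: [3.14, -0.683, 1.856]
contact_force: [-0.9, -1.4, 4.8]
grip_width: 49.7
finger_force: 30.0
```

>>> play_rows(
  rows=[
    [[0, 0, -0.01], [0, 0, 0]],
    [[0, 0, 0], [0, 0, 0]],
    [[0, 0, 0], [0, 0, 0]],
    [[0, 0, 0], [0, 0, 0]],
    [[0, 0, 0], [0, 0, 0]],
    [[0, 0, 0], [0, 0, 0]],
  ],
  hand=0.7,
)

```text
time: 15.38
tool_pos: [584.1, -81.9, 74.1]
tcp_rot: [3.141, -0.683, 1.855]
contact_force: [0.6, -0.1, -0.2]
grip_width: 78.1
finger_force: 0.0
```

```bash
cat > l.py <<'E'
from fk import *
add();k=cal();o=get_obs();p0=np.array(o["tool_pos"]);R0=Ro.from_euler("xyz",o["tcp_rot"]);ze=R0.as_matrix()[:,2];print(p0,ze,o["grip_width"])
LID=np.array([436.7,66.6,0]);S=np.array([537,-289.6,56.]);ys=np.radians(-4.2)
xs=np.array([np.cos(np.radians(20))*np.cos(ys),np.cos(np.radians(20))*np.sin(ys),np.sin(np.radians(20))]);ns=np.array([-np.sin(np.radians(20))*np.cos(ys),-np.sin(np.radians(20))*np.sin(ys),np.cos(np.radians(20))])
yv=np.cross(ns,xs)
Rr=Ro.from_matrix(np.c_[xs,yv,ns])
L0=S-8*xs
print("lid goal",L0,"n",ns)
j=o["joint_positions"]
for yaw in range(-180,180,30):
    R=Ro.from_euler("xyz",[np.pi,0,np.radians(yaw)]);g=LID+[0,0,25]
    jg,e=ik(g,R,k,[.1,.4,1.5,0,1.2,0]); ju,e1=ik(g+[0,0,150],R,k,jg)
    # lid frame level -> slope: tilt only (no yaw): rotation taking z to ns
    ax=np.cross([0,0,1],ns);ax/=np.linalg.norm(ax);Rt=Ro.from_rotvec(ax*np.radians(20))
    Re=Rt*R;pe=L0+25*ns
    je,e2=ik(pe,Re,k,jg);jh,e3=ik(pe+60*ns,Re,k,je)
    if max(e,e1,e2,e3)<1e-3: print(yaw,jg,je,"fromnow",np.degrees((R*R0.inv()).magnitude()).round())
E
python3 l.py
```

```text
k [  0.218  76.38  222.411 506.555 379.039  46.356 304.281] res 0.16843233512690858 5
[584.087 -81.873  74.07 ] [-0.176  0.606 -0.776] 78.10406343082335
lid goal [ 529.503 -289.049   53.264] n [-0.341  0.025  0.94 ]
-180 [-0.022  0.515  1.998  0.     0.628 -1.593] [-0.745  0.531  1.808  0.41   0.564 -2.637] fromnow 82.0
-60 [-0.022  0.515  1.998 -0.     0.628  2.596] [-0.745  0.531  1.808  0.41   0.564  1.551] fromnow 167.0
-30 [-0.022  0.515  1.998  0.     0.628  2.072] [-0.745  0.531  1.808  0.41   0.564  1.028] fromnow 139.0
0 [-0.022  0.515  1.998 -0.     0.628  1.548] [-0.745  0.531  1.808  0.41   0.564  0.504] fromnow 111.0
30 [-0.022  0.515  1.998 -0.     0.628  1.025] [-0.745  0.531  1.808  0.41   0.564 -0.019] fromnow 84.0
60 [-0.022  0.515  1.998 -0.     0.628  0.501] [-0.745  0.531  1.808  0.41   0.564 -0.543] fromnow 60.0
90 [-0.022  0.515  1.998 -0.     0.628 -0.022] [-0.745  0.531  1.808  0.41   0.564 -1.067] fromnow 42.0
120 [-0.022  0.515  1.998 -0.     0.628 -0.546] [-0.745  0.531  1.808  0.41   0.564 -1.59 ] fromnow 41.0
150 [-0.022  0.515  1.998 -0.     0.628 -1.07 ] [-0.745  0.531  1.808  0.41   0.564 -2.114] fromnow 58.0
```

>>> play_rows(
  rows=[
    [[0.04, -0.14, 0.18], [0, 0, 0]],
    [[0.1, -0.35, 0.45], [0, 0, 0]],
    [[0.12, -0.4, 0.52], [0, 0, 0]],
    [[0.12, -0.4, 0.52], [0, 0, 0]],
    [[0.12, -0.4, 0.52], [0, 0, 0]],
    [[0.12, -0.4, 0.52], [0, 0, 0]],
    [[0, 0, 0.5], [0, 0, 0]],
    [[0, 0, 0], [0, 0, 0]],
  ],
)

```text
time: 16.38
tool_pos: [603.0, -144.6, 171.7]
tcp_rot: [3.139, -0.681, 1.857]
contact_force: [0.4, -0.5, 0.3]
grip_width: 78.0
finger_force: 0.0
```

```bash
cat > m2.py <<'E'
from go import *
z=np.array([0,0,-1.]);y=np.array([1.,0,0]);print(get_obs()["time"])
c=plan([436.7,66.6,150],z,y);plan([436.7,66.6,25],z,y,cur=c)
E
python3 m2.py; python3 - <<'E'
from fit import *
# the hung cup, by its mask
fit("other_cup",[np.vstack([ring(25,12),ring(25,107)])],lambda x,p:p+[x[0],x[1],x[2]],[584,-87,0],[4,4,4])
E
```

```text
16.375
n 9 shift [-0.616  0.782 -0.08 ] turn [-0.539 -0.075 -0.218] | mm [-166.319  211.161  -21.732] deg [-38.799  -5.411 -15.673]
n 6 shift [ 0.     0.    -0.694] turn [0. 0. 0.] | mm [   0.    0. -125.] deg [0. 0. 0.]
other_cup side p 0.86 d [ 29.7 -21.3]
other_cup top p 0.43 d [ 5.5 -8.9]
other_cup [581.04 -68.3  -10.46] iou [0.   0.33]
```

>>> play_rows(
  rows=[
    [[-0.5, 0.5, 0.1], [-0.54, -0.075, -0.22]],
    [[-0.6, 0.8, 0.1], [-0.54, -0.075, -0.22]],
    [[-0.6, 0.8, 0], [-0.54, -0.075, -0.22]],
    [[-0.6, 0.8, 0], [-0.54, -0.075, -0.22]],
    [[-0.6, 0.8, 0], [-0.54, -0.075, -0.22]],
    [[-0.6, 0.8, 0], [-0.54, -0.075, -0.22]],
    [[-0.6, 0.8, -0.2], [-0.54, -0.075, -0.22]],
    [[-0.7, 0.8, -0.4], [-0.54, -0.075, -0.21]],
    [[-0.74, 0.94, -0.33], [-0.53, -0.075, -0.21]],
    [[0, 0, 0], [0, 0, 0]],
    [[0, 0, 0], [0, 0, 0]],
  ],
  hand=0.2,
)

```text
time: 17.95
tool_pos: [436.9, 66.7, 148.6]
tcp_rot: [-3.141, -0.002, 1.571]
contact_force: [0.0, -0.3, -0.4]
grip_width: 55.0
finger_force: 0.0
```

```bash
python3 m2.py; python3 - <<'E'
from fit import *
for k in("side","top"):
    print(k,[(np.round(d["at"],1).tolist(),round(d["p"],2),int(d["mask"].sum())) for d in trace("other_cup",k)[:5]], "expect",proj(C[k],[[584,-87,107],[584,-87,60],[617,77,60]]))
def sel(k):
    g=proj(C[k],[[584,-87,60]])[0];L=sorted(trace("cup",k)+trace("other_cup",k),key=lambda d:np.hypot(*(np.array(d["at"])-g)));print(L[0]["at"]);return L[0]["mask"]
fit("hung",[np.vstack([ring(25,12),ring(25,107)])],lambda x,p:p+[x[0],x[1],x[2]],[584,-87,0],[4,4,4],masks={k:sel(k) for k in("side","top")})
E
```

```text
17.95
n 1 shift [-0.005 -0.003  0.046] turn [-0.015 -0.003  0.   ] | mm [-0.161 -0.093  1.383] deg [-0.119 -0.027  0.004]
n 6 shift [ 0.     0.    -0.694] turn [0. 0. 0.] | mm [   0.    0. -125.] deg [0. 0. 0.]
side [] expect [[165.72 258.81]
 [179.53 258.98]
 [207.38 238.28]]
top [] expect [[187.91 306.36]
 [189.43 304.21]
 [176.77 244.57]]
[178.9, 260.1]
[188.7, 309.3]
hung [584.33 -89.92   1.19] iou [0.94 0.91]
```

The cup is hung at (584,-90), rim height about 1 mm from the foot's face. Now the lid.

>>> play_rows(
  rows=[
    [[0, 0, -0.7], [0, 0, 0]],
    [[0, 0, -0.7], [0, 0, 0]],
    [[0, 0, -0.7], [0, 0, 0]],
    [[0, 0, -0.7], [0, 0, 0]],
    [[0, 0, -0.5], [0, 0, 0]],
    [[0, 0, -0.4], [0, 0, 0]],
    [[0, 0, -0.3], [0, 0, 0]],
    [[0, 0, -0.1], [0, 0, 0]],
    [[0, 0, 0], [0, 0, 0]],
  ],
)

```text
time: 19.48
tool_pos: [436.6, 66.6, 25.6]
tcp_rot: [-3.141, -0.002, 1.57]
contact_force: [0.3, 0.5, 0.3]
grip_width: 54.9
finger_force: 0.0
```

>>> play_rows(
  rows=[
    [[0, 0, 0], [0, 0, 0]],
    [[0, 0, 0], [0, 0, 0]],
    [[0, 0, 0], [0, 0, 0]],
    [[0, 0, 0], [0, 0, 0]],
    [[0, 0, 0], [0, 0, 0]],
    [[0, 0, 0], [0, 0, 0]],
  ],
  hand=-1,
)

```text
time: 20.23
tool_pos: [436.7, 66.6, 25.6]
tcp_rot: [-3.141, -0.002, 1.569]
contact_force: [-0.3, -0.6, 1.6]
grip_width: 18.8
finger_force: 30.0
```

>>> play_rows(
  rows=[
    [[0, 0, 0.2], [0, 0, 0]],
    [[0, 0, 0.5], [0, 0, 0]],
    [[0, 0, 0.8], [0, 0, 0]],
    [[0, 0, 0.8], [0, 0, 0]],
    [[0, 0, 0.8], [0, 0, 0]],
    [[0, 0, 0.8], [0, 0, 0]],
    [[0, 0, 0.6], [0, 0, 0]],
    [[0, 0, 0], [0, 0, 0]],
  ],
)

```text
time: 21.22
tool_pos: [437.0, 66.6, 161.6]
tcp_rot: [3.14, -0.002, 1.57]
contact_force: [-0.7, -0.3, -0.7]
grip_width: 18.9
finger_force: 30.0
```

```bash
cat > n.py <<'E'
from fk import *
add();k=cal();o=get_obs();p0=np.array(o["tool_pos"]);R0=Ro.from_euler("xyz",o["tcp_rot"])
S=np.array([537,-289.6,56.]);ys=np.radians(-4.2);t=np.radians(20)
xs=np.array([np.cos(t)*np.cos(ys),np.cos(t)*np.sin(ys),np.sin(t)]);ns=np.array([-np.sin(t)*np.cos(ys),-np.sin(t)*np.sin(ys),np.cos(t)])
Rt0=Ro.from_euler("xyz",[np.pi,0,np.pi/2]);ax=np.cross([0,0,1],ns);ax/=np.linalg.norm(ax)
Re=Ro.from_rotvec(ax*t)*Rt0;M=Re.as_matrix()
off=25.6
for nm,h in(("high",75),("near",12),("touch",0)):
    P=S-7*xs+(off+h)*ns; print(nm,P,ik(P,Re,k,o["joint_positions"])); plan(P,M[:,2],M[:,1])
print("n",ns,o["time"],o["grip_width"])
E
python3 n.py
```

```text
k [  0.217  76.381 222.409 506.454 379.054  46.266 304.269] res 0.19074083425428512 6
high [ 496.125 -286.598  148.139] (array([-0.777,  0.39 ,  1.797,  0.345,  0.714, -1.012]), np.float64(6.322065952915008e-16))
n 15 shift [ 0.131 -0.785 -0.03 ] turn [-0.013 -0.165  0.   ] | mm [  59.099 -353.239  -13.462] deg [ -1.569 -19.841   0.051]
near [ 517.614 -288.176   88.938] (array([-0.749,  0.507,  1.806,  0.396,  0.588, -1.054]), np.float64(3.590868382152171e-14))
n 15 shift [ 0.179 -0.788 -0.161] turn [-0.013 -0.165  0.   ] | mm [  80.589 -354.817  -72.662] deg [ -1.569 -19.841   0.051]
touch [ 521.708 -288.477   77.662] (array([-0.744,  0.53 ,  1.806,  0.407,  0.566, -1.063]), np.float64(9.274556891387949e-14))
n 15 shift [ 0.188 -0.789 -0.187] turn [-0.013 -0.165  0.   ] | mm [  84.682 -355.118  -83.939] deg [ -1.569 -19.841   0.051]
n [-0.341  0.025  0.94 ] 21.225 18.937451903575685
```

>>> play_rows(
  rows=[
    [[0.13, -0.4, 0], [0, 0, 0]],
    [[0.13, -0.7, 0], [0, 0, 0]],
    [[0.13, -0.8, 0], [0, 0, 0]],
    [[0.13, -0.8, 0], [-0.01, -0.2, 0]],
    [[0.13, -0.8, 0], [-0.02, -0.2, 0]],
    [[0.13, -0.8, 0], [-0.02, -0.2, 0]],
    [[0.13, -0.8, 0], [-0.02, -0.2, 0]],
    [[0.13, -0.8, 0], [-0.02, -0.2, 0]],
    [[0.13, -0.8, 0], [-0.02, -0.2, 0]],
    [[0.13, -0.8, 0], [-0.02, -0.2, 0]],
    [[0.13, -0.8, 0], [-0.02, -0.2, 0]],
    [[0.13, -0.8, 0], [-0.02, -0.2, 0]],
  ],
)

```text
time: 22.72
tool_pos: [482.5, -207.7, 159.2]
tcp_rot: [2.892, 0.021, 1.567]
contact_force: [0.6, -0.3, -0.8]
grip_width: 19.8
finger_force: 30.0
```

>>> play_rows(
  rows=[
    [[0.13, -0.8, 0], [-0.02, -0.2, 0]],
    [[0.13, -0.8, 0], [-0.01, -0.2, 0]],
    [[0.13, -0.6, -0.2], [0, -0.2, 0]],
    [[0, -0.2, -0.2], [0, -0.08, 0]],
    [[0, 0, 0], [0, 0, 0]],
    [[0, 0, 0], [0, 0, 0]],
  ],
)

```text
time: 23.48
tool_pos: [494.8, -277.8, 148.3]
tcp_rot: [2.797, 0.025, 1.565]
contact_force: [-0.1, 0.4, -0.6]
grip_width: 19.1
finger_force: 30.0
```

```bash
python3 n.py; cat > lv.py <<'E'
from e import *
from go import get_obs
o=get_obs();M=Ro.from_euler("xyz",o["tcp_rot"]).as_matrix();u=-M[:,2];b0=np.array(o["tool_pos"])-25.6*u
F=np.c_[M[:,0],-M[:,1],u]
def disc(c,h): return arc(29,h,0,360,90)@F.T+c
def sc(c): return sum(edgescore(k,(lambda q:q)(disc(c,3)),c+3*u,"g",w=2) for k in("side",))
# mask-based fit of the lid, knob omitted
x=fit("lid",[np.vstack([ring(29,0),ring(29,6)])@F.T,np.vstack([ring(10,6),ring(10,42)])@F.T],lambda x,p:p+x,b0,[4,4,4],cams=("side",)) if 0 else None
for k in("side","top"): print(k,[(np.round(d["at"],1).tolist(),round(d["p"],2),int(d["mask"].sum())) for d in trace("lid",k)[:3]],"exp",proj(C[k],b0+3*u))
print("lid",b0)
E
python3 lv.py
```

```text
k [  0.146  76.378 222.447 506.447 379.136  46.272 304.265] res 0.2073003507888984 7
high [ 496.125 -286.598  148.139] (array([-0.777,  0.39 ,  1.797,  0.345,  0.714, -1.012]), np.float64(1.3521212423899312e-09))
n 1 shift [ 0.044 -0.292 -0.005] turn [-0.002 -0.025  0.009] | mm [ 1.318 -8.761 -0.138] deg [-0.014 -0.202  0.068]
near [ 517.614 -288.176   88.938] (array([-0.749,  0.507,  1.806,  0.396,  0.588, -1.053]), np.float64(3.2077951109708895e-13))
n 3 shift [ 0.253 -0.115 -0.659] turn [-0.001 -0.008  0.003] | mm [ 22.807 -10.339 -59.338] deg [-0.014 -0.202  0.068]
touch [ 521.708 -288.477   77.662] (array([-0.744,  0.53 ,  1.806,  0.407,  0.566, -1.063]), np.float64(7.557391624008827e-13))
n 3 shift [ 0.299 -0.118 -0.785] turn [-0.001 -0.008  0.003] | mm [ 26.901 -10.64  -70.615] deg [-0.014 -0.202  0.068]
n [-0.341  0.025  0.94 ] 23.475 19.07542473343712
side [([135.4, 293.1], 0.72, 158)] exp [[135.156 291.827]]
top [([217.8, 373.4], 0.49, 50)] exp [[219.38  381.307]]
lid [ 503.802 -278.47   124.628]
```

>>> play_rows(
  rows=[
    [[0.04, -0.29, 0], [0, -0.02, 0]],
    [[0.15, -0.01, -0.4], [0, 0, 0]],
    [[0.15, -0.01, -0.4], [0, 0, 0]],
    [[0.15, -0.01, -0.4], [0, 0, 0]],
    [[0.14, -0.01, -0.4], [0, 0, 0]],
    [[0.09, -0.01, -0.25], [0, 0, 0]],
    [[0.04, -0.01, -0.13], [0, 0, 0]],
    [[0, 0, 0], [0, 0, 0]],
    [[0, 0, 0], [0, 0, 0]],
  ],
)

```text
time: 24.8
tool_pos: [517.9, -289.0, 89.5]
tcp_rot: [2.793, 0.026, 1.565]
contact_force: [0.7, 0.1, -0.5]
grip_width: 18.8
finger_force: 30.0
```

```bash
python3 n.py | grep -A1 touch; python3 lv.py
```

```text
touch [ 521.708 -288.477   77.662] (array([-0.744,  0.53 ,  1.805,  0.407,  0.566, -1.063]), np.float64(3.095428649487222e-15))
n 1 shift [ 0.128  0.019 -0.394] turn [0.005 0.004 0.012] | mm [  3.829   0.568 -11.811] deg [0.04  0.033 0.097]
side [] exp [[149.659 284.971]]
top [([212.8, 371.8], 0.55, 48)] exp [[211.46  379.094]]
lid [ 526.614 -289.708   65.491]
```

>>> play_rows(
  rows=[
    [[0.03, 0.005, -0.09], [0, 0, 0]],
    [[0.03, 0.005, -0.09], [0, 0, 0]],
    [[0.03, 0, -0.08], [0, 0, 0]],
    [[0, 0, 0], [0, 0, 0]],
  ],
)

```text
time: 25.5
tool_pos: [520.8, -288.7, 81.2]
tcp_rot: [2.793, 0.025, 1.565]
contact_force: [1.9, -0.4, -1.1]
grip_width: 19.2
finger_force: 30.0
```

>>> play_rows(
  rows=[
    [[0.015, 0, -0.05], [0, 0, 0]],
    [[0, 0, 0], [0, 0, 0]],
  ],
)

```text
time: 25.75
tool_pos: [521.3, -288.8, 80.0]
tcp_rot: [2.793, 0.026, 1.565]
contact_force: [1.5, -0.0, -0.9]
grip_width: 19.2
finger_force: 30.0
```

>>> play_rows(
  rows=[
    [[0.015, 0, -0.04], [0, 0, 0]],
    [[0, 0, 0], [0, 0, 0]],
  ],
)

```text
time: 26.0
tool_pos: [521.7, -288.8, 78.8]
tcp_rot: [2.793, 0.026, 1.565]
contact_force: [3.7, 0.2, 0.8]
grip_width: 18.9
finger_force: 30.0
```

>>> play_rows(
  rows=[
    [[0.04, 0, -0.02], [0, 0, 0]],
    [[0, 0, 0], [0, 0, 0]],
  ],
)

```text
time: 26.25
tool_pos: [522.3, -288.4, 77.7]
tcp_rot: [2.794, 0.025, 1.565]
contact_force: [0.1, -0.2, -0.6]
grip_width: 19.1
finger_force: 30.0
```

>>> play_rows(
  rows=[
    [[0.01, 0, -0.03], [0, 0, 0]],
    [[0, 0, 0], [0, 0, 0]],
  ],
)

```text
time: 26.5
tool_pos: [522.7, -288.4, 76.8]
tcp_rot: [2.794, 0.025, 1.565]
contact_force: [0.0, -0.3, -1.1]
grip_width: 19.0
finger_force: 30.0
```

>>> play_rows(
  rows=[
    [[0.015, 0, -0.03], [0, 0, 0]],
    [[0, 0, 0], [0, 0, 0]],
  ],
)

```text
time: 26.75
tool_pos: [522.8, -288.6, 76.5]
tcp_rot: [2.794, 0.025, 1.565]
contact_force: [-5.5, -0.3, 5.7]
grip_width: 19.3
finger_force: 30.0
```

>>> play_rows(
  rows=[
    [[0.015, 0, -0.03], [0, 0, 0]],
    [[0, 0, 0], [0, 0, 0]],
  ],
)

```text
time: 27.0
tool_pos: [522.9, -288.6, 76.5]
tcp_rot: [2.794, 0.025, 1.565]
contact_force: [-12.7, 1.4, 14.8]
grip_width: 19.3
finger_force: 30.0
```

>>> play_rows(
  rows=[
    [[-0.015, 0, 0.025], [0, 0, 0]],
    [[0, 0, 0], [0, 0, 0]],
  ],
)

```text
time: 27.25
tool_pos: [522.8, -288.6, 76.5]
tcp_rot: [2.794, 0.025, 1.565]
contact_force: [-6.5, 0.6, 8.8]
grip_width: 19.0
finger_force: 30.0
```

>>> play_rows(
  rows=[
    [[0, 0, 0], [0, 0, 0]],
    [[0, 0, 0], [0, 0, 0]],
    [[0, 0, 0], [0, 0, 0]],
    [[0, 0, 0], [0, 0, 0]],
    [[0, 0, 0], [0, 0, 0]],
  ],
  hand=0,
)

```text
time: 27.88
tool_pos: [523.3, -288.6, 75.9]
tcp_rot: [2.793, 0.025, 1.565]
contact_force: [-0.9, 0.4, 0.4]
grip_width: 46.0
finger_force: 0.0
```

>>> play_rows(
  rows=[
    [[-0.07, 0, 0.18], [0, 0, 0]],
    [[-0.14, 0.01, 0.38], [0, 0, 0]],
    [[-0.2, 0.01, 0.56], [0, 0, 0]],
    [[-0.2, 0.01, 0.56], [0, 0, 0]],
    [[-0.2, 0.01, 0.56], [0, 0, 0]],
    [[-0.5, 0.01, 0.5], [0, 0, 0]],
    [[-0.6, 0, 0.5], [0, 0, 0]],
    [[-0.6, 0, 0.5], [0, 0, 0]],
    [[0, 0, 0], [0, 0, 0]],
    [[0, 0, 0], [0, 0, 0]],
  ],
)

```text
time: 29.12
tool_pos: [448.2, -287.2, 188.5]
tcp_rot: [2.793, 0.026, 1.564]
contact_force: [0.5, 0.1, -0.4]
grip_width: 46.1
finger_force: 0.0
```

```bash
cat > fin.py <<'E'
from ov import *
S=[537,-289.6,-4.2]
L=[Tsl(S,p+[-8,0,0]) for p in lid]
x=fit("lid",lid,lambda x,p:Tsl(S,p+[x[0],x[1],x[2]]),[-8,0,0],[4,4,4])
overlay([[Tsl(S,p+x) for p in lid],[np.vstack([ring(25,12),ring(25,107)])+[584,-88,0],ring(25,107)+[584,-88,0]],[np.vstack([ring(25,12),ring(25,107)])+[616.8,77,0]]],"pics/fin.png")
E
python3 fin.py
```

```text
lid side p 0.72 d [ 1.4 -1.5]
lid top p 0.61 d [-0.2 -1.4]
lid [-9.18  0.43  0.64] iou [0.81 0.94]
```

View pics/fin.png

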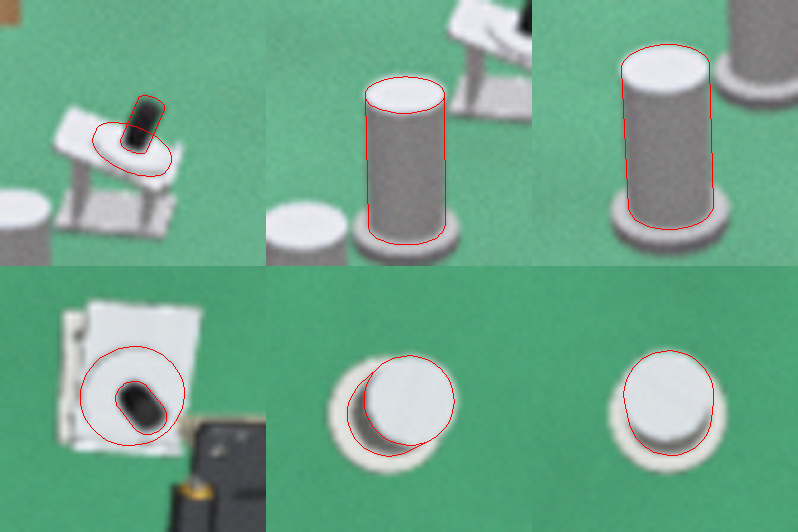

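The final crops show the lid flat on the slope, knob up and at the lip. The cup stands upside down on the free peg with its rim on the foot, and the other cup has not moved. Handing in.

```bash
python3 -c "
from plant import bot
print(bot.close_job())"
```

```text
the job is handed in; nothing more can be done
None
```

The job is handed in, at about 29 s of the 64 s allowed: the steel cup stands upside down on the free peg with its rim on the foot, and the lid lies flat, knob up, on the sloped rest. I lowered both until contact before letting go. The other cup stands as before in the last pictures, and I did not move the screwdriver or the look-alikes.

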